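Seat the reference tile and hold the dead-man key at half travel

TASK

Lay the white ceramic tile into the aluminium nest on the black sample stage and press it down firmly so that it sits flat and level. Then push the yellow spring-loaded dead-man key half-way down (12 mm of its 24 mm travel, where the green band of its stem meets the collar; never nearly all the way, which trips it) and finish while still holding it there with the gripper. Leave the other tiles and everything else on the bench where they are.

Things in the scene. Friction and masses are not known exactly. Their poses are not given: they have to be found in the camera images.
- tile_white: White ceramic reference tile, loose, 70 (x) x 45 (y) x 8 (z) mm, about 50 to 100 g, lying flat on the bench at the start among a brass and a blue tile of the same size. Origin: centre of its underside, z up.
- stage: Black sample stage fixed to the bench, turned about the vertical; deck 170 (x) x 120 (y) mm, its top 60 mm above the bench. Origin: centre of its foot on the bench, z up. In the middle of the deck is the nest (see point nest).
- nest (a point): Centre of the nest floor, which is the deck top, 60 mm above the bench; axes as the stage. An aluminium rim 4 mm high, 8 mm wide bounds an inside of 75 (stage x) x 50 (stage y) mm: the tile lies with its long side along stage x, either way round, its top 4 mm above the rim. Each long side of the rim has a 40 mm gap in its middle, where the fingers may go down to the deck.
- station: Beige key station fixed to the bench, 120 (x) x 90 (y) x 50 mm high, with a dark collar (32 mm across, 6 mm high) in the middle of its top. Origin: centre of its underside on the bench, z up. It carries the dead-man key.
- key_top (a point): Centre of the top face of the yellow dead-man key: a round flat cap 44 mm across and 12 mm thick, on an upright stem in the middle of the station. At rest the top is 96 mm above the bench and the cap's underside 28 mm above the collar; the point moves down with the key.
- key (a joint): Travel of the dead-man key, m: 0 at rest (up), grows as it is pushed straight down, stops at 0.024. Its spring needs about 3 N to start, plus 0.4 N per mm: 8 N at 12 mm, 13 N at the stop. At rest the stem is white from 0 to 9 mm above the collar, green from 9 to 15 mm, red above; half-way, the green band is at the collar top. Beyond 18 mm the key trips.
- tile_brass: Brass tile, loose, 70 x 45 x 8 mm, lying on the bench; leave it. Origin: centre of its underside.
- tile_blue: Blue ceramic tile, loose, 70 x 45 x 8 mm, lying on the bench; leave it. Origin: centre of its underside.
- bottle: Amber bottle, loose, 52 mm across, 140 mm high, upright; leave it. Origin: centre of its underside.
- jar: Clear jar with blue lid, loose, 60 mm across, 70 mm high; leave it. Origin: centre of its underside.
- lens_cap: Black lens cap, loose, 54 mm across, 14 mm high, flat on the bench; leave it. Origin: centre of its underside.
- screwdriver: Screwdriver, loose, 170 mm long, lying along its x; leave it. Origin: under its middle.
- weight: Brass weight with a knob, loose, 34 mm across, 50 mm high; leave it. Origin: centre of its underside.

How it is judged:
By the outcome, as a careful person would: the job done as asked, in the order asked, and still so for the second after the job is handed in, while the arm keeps its last pose, push and grip.
It also fails if it takes over 64 s, if anything falls off the work surface, if the arm or the gripper's body presses on something with over 40 N, if the wrist force passes 120 N, or if a joint passes its speed limit or range.

ROBOT

A 6-joint arm with a two-finger parallel gripper is mounted at the origin on the work surface. World frame = base frame: x ahead of the robot, y to its left, z up, the work surface at z = 0. Lengths are in m, angles in rad, forces in N, time in s.
With the tool pointing down it reaches from about 0.4 to 0.825 m from the base axis. Payload 7 kg.
Tool frame: the origin (TCP) lies at the centre of the arm's flange, where the gripper is bolted on; the fingertips stand 178 mm ahead of it and the grasp point (between the pads) lies 159 mm ahead of it; z points along the fingers, y is the direction in which the jaws open and shut (so a half turn about z gives the same grasp; the last joint's range is limited). The gripper opens to 88 mm and grips with 3 to 60 N. Pads are 19 mm wide; open, the fingers measure 130 mm over their backs; the gripper's body (78 mm by 193 mm) begins 47 mm behind the grasp point.
Start: joints at [-0.869, 0.359, 0.012, 0, -1.224, -0.288], TCP at [0.271, -0.618, 0.405] pointing down, gripper open.
Joint ranges: [-3.07, 3.07], [-1.43, 2.12], [-1.02, 1.25], [-3.03, 1.67], [-3.05, -0], [-3.03, 3.03]. Speed limits (rad/s): [2.39, 2.39, 3.01, 3.14, 3.14, 3.14].

INTERFACE

Orientations are given as [roll, pitch, yaw] about the fixed x, y, z axes, in that order (R = Rz(yaw) Ry(pitch) Rx(roll)).
In Python, from station import * gives the robot as it stands.
- The arm moves only by the tool send_rows, never from a script. Its argument "motion" is a list of rows, each an object with "offset": the shift along the tool's x, y, z in cm, a list of three; "turn": the turn about the tool's z in degrees. In form: [{"offset": [x, y, z], "turn": turn}, ...]. A call has 1 to 8 rows; each row is the pose to reach, as a shift and turn from the pose commanded when the call began, along the tool's axes at that moment; what a row does not reach only later rows make up. A row lasts 1/10 s, in which the tool goes at most 50 mm and 8.59 degrees, less where a joint would pass 70% of its speed; a pose out of reach is approached as far as the arm can. A call with a gripper value outside its range is refused whole. "hand" is the opening, from -1 (shut) to 1 (fully open), set as the call begins (left out, the last holds). The fingers move at their own pace and stop on an object; "squeeze" is the grip in N (left out, the last holds). Time passes only in rows, so rows that repeat a pose let the fingers close. It gives the time, the measured TCP pose, the force and the opening at its end, in the units of the state.
- get_state(): the state, without advancing time (a new reading comes with each control period).
- grab_frame(name): name is "side" or "top" or "wrist"; returns a dict with "frame" (384x512x3 uint8, blue, green, red), "range_z" (384x512 float32, m along the optical axis (not along the pixel's ray), 0 where there is no reading), "vertical_fov" (degrees; the focal length in pixels is half the picture's height over the tangent of half this angle, whatever the lens; pixels are square), "cx", "cy" (the principal point, pixels), "cam_to_world" (4x4, takes a point from camera to world coordinates). Camera axes: x right, y up, looking along -z (the intrinsics and any distortion apply to the point x, -y, -z); pixel columns grow to the right and rows downward; lengths in m; the calibration is good to about 2 mm. A picture is of the moment at which its call begins.
- job_done(): hands the job in, once; it reports no verdict.
The state is a dict: "t": time; "q": joint angles; "qd": joint speeds; "joint_efforts": joint torques, N m; "eef_pos": TCP position; "ee_rot": TCP orientation; "force": force on the tool from outside, world axes, zero at the start; "moment": the same for the moment, N m; "width": finger opening in m.
Only numpy, scipy, OpenCV 4.12 (cv2) and the standard library are available. Lean on these libraries where they do the work, as an engineer would, in place of code of your own. Each camera call takes 0.05 s, during which the arm holds its last target. There are 200 camera calls.

## Working session

There is one attempt and no reset: what is moved stays moved. The work goes in short steps, Python scripts to look and compute and a tool call to move; the robot and the scene stay as the last step left them, time stands still between calls to the robot, and variables do not carry over. Pictures are saved under pics/ and viewed, about 8 in all and at most 12, crops included, and the job is handed in when it is done.

Besides the shell and the picture viewer there is one more tool, called after "Call:" as name([rows], argument=value, ...), one row to a line, values as JSON. send_rows: Moves the arm, as the interface text tells. Its arguments: {"type":"object","properties":{"motion":{"type":"array"},"hand":{"type":"number"},"squeeze":{"type":"number"}},"required":["motion"]}

```bash
mkdir -p pics; cat > h.py <<'E'
from station import *
import numpy as np, cv2
def grab(n):
    d=grab_frame(n); f=d["frame"]; h=f.shape[0]
    d["f"]=h/2/np.tan(np.radians(d["vertical_fov"])/2); return d
def ray(d,u,v):
    T=np.array(d["cam_to_world"]); c=np.array([(u-d["cx"])/d["f"],-(v-d["cy"])/d["f"],-1.0])
    return T[:3,3],T[:3,:3]@c
def onplane(d,u,v,z):
    o,r=ray(d,u,v); return o+r*(z-o[2])/r[2]
def proj(d,p):
    T=np.array(d["cam_to_world"]); c=T[:3,:3].T@(np.array(p)-T[:3,3])
    return d["cx"]+d["f"]*c[0]/-c[2], d["cy"]+d["f"]*c[1]/c[2]
E
python3 - <<'E'
from h import *
s=get_state(); print({k:np.round(v,3).tolist() for k,v in s.items()})
for n in("top","side"):
    d=grab(n); cv2.imwrite(f"pics/{n}0.png",d["frame"]); np.save(f"{n}0.npy",d,allow_pickle=True)
    print(n,{k:(np.round(v,3).tolist() if not isinstance(v,str) else v) for k,v in d.items() if k not in("frame","range_z")})
E
ls
```

```text
{'t': 0.0, 'q': [-0.869, 0.359, 0.011, -0.0, -1.224, -0.288], 'qd': [-0.0, -0.0, 0.001, -0.0, -0.002, 0.0], 'joint_efforts': [0.002, -58.271, 29.305, 6.997, 0.007, -0.0], 'eef_pos': [0.271, -0.618, 0.404], 'ee_rot': [3.14, -0.0, -2.728], 'force': [0.792, 0.561, -0.001], 'moment': [0.015, -0.024, 0.001], 'width': 0.088}
top {'vertical_fov': 50.032, 'cx': 249.573, 'cy': 195.0, 'cam_to_world': [[0.174, 0.964, -0.199, 0.379], [-0.985, 0.169, -0.042, 0.011], [-0.007, 0.204, 0.979, 0.988], [0.0, 0.0, 0.0, 1.0]], 'f': 411.447}
side {'vertical_fov': 45.881, 'cx': 258.595, 'cy': 188.404, 'cam_to_world': [[-0.947, 0.172, -0.272, 0.259], [-0.321, -0.565, 0.76, 0.892], [-0.023, 0.807, 0.59, 0.77], [0.0, 0.0, 0.0, 1.0]], 'f': 453.632}
h.py
pics
side0.npy
top0.npy
```

View pics/top0.png

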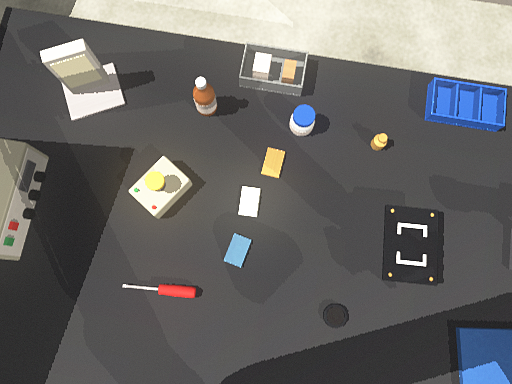

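View pics/side0.png

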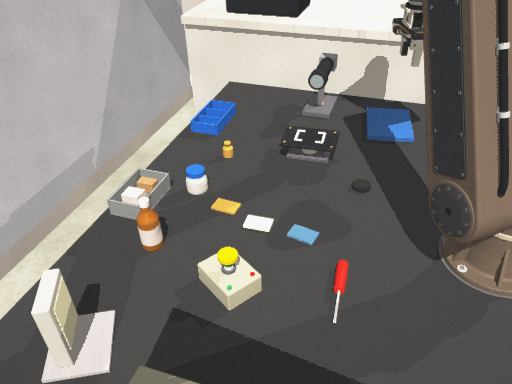

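The top view shows the white tile at (249,201), brass at (273,162), blue at (238,250), the key cap at (155,181), and the stage at (413,245) with its two U-shaped rim halves. The side view agrees: white tile (258,223), key cap (228,256), stage (310,140). Next I'll measure them.

```bash
python3 - <<'E'
from h import *
d={n:np.load(n+"0.npy",allow_pickle=True).item() for n in("top","side")}
def blob(n,m,roi,z,name):
    u0,v0,u1,v1=roi; k=np.zeros(m.shape,np.uint8); k[v0:v1,u0:u1]=m[v0:v1,u0:u1]*255
    ys,xs=np.nonzero(k)
    P=np.array([onplane(d[n],x,y,z)[:2] for x,y in zip(xs,ys)]).astype(np.float32)
    r=cv2.minAreaRect(P); w,h=r[1]; a=r[2] if w>h else r[2]+90
    dz=np.median(d[n]["range_z"][ys,xs]); c=(xs.mean(),ys.mean()); o,rr=ray(d[n],*c)
    print(n,name,len(xs),"px",np.round(c,1),"ctr",np.round(r[0],4),"mean",P.mean(0).round(4),"size",np.round(sorted(r[1]),4),"longyaw",round(a,1),"depth z",round((o+rr*dz)[2],3))
I=lambda n:d[n]["frame"].astype(int)
def white(n): f=I(n); return (f.min(2)>150)&(f.max(2)-f.min(2)<60)
def yel(n): f=I(n); return (f[...,2]>140)&(f[...,1]>110)&(f[...,0]<80)
def blu(n): f=I(n); return (f[...,0]>110)&(f[...,2]<110)&(f[...,0]-f[...,2]>50)
def bra(n): f=I(n); return (f[...,2]>120)&(f[...,2]-f[...,0]>70)
blob("top",white("top"),(230,180,268,222),.008,"white")
blob("side",white("side"),(238,210,280,236),.008,"white")
blob("top",bra("top"),(255,140,292,182),.008,"brass")
blob("top",blu("top"),(220,230,258,272),.008,"blue")
blob("top",white("top"),(392,217,434,272),.064,"rim")
blob("side",white("side"),(288,126,330,148),.064,"rim")
blob("top",yel("top"),(140,165,170,195),.096,"key")
blob("side",yel("side"),(210,240,245,270),.096,"key")
E
```

```text
top white 548 px [248.8 201.1] ctr [0.5637 0.0525] mean [0.5634 0.0526] size [0.0451 0.0724] longyaw 2.3 depth z 0.007
side white 378 px [257.9 222.8] ctr [0.5649 0.054 ] mean [0.5643 0.0543] size [0.0531 0.0722] longyaw 2.7 depth z 0.008
top brass 517 px [272.6 162.2] ctr [0.6704 0.0117] mean [0.67   0.0116] size [0.0449 0.0724] longyaw 175.6 depth z 0.007
top blue 2 px [246.  252.5] ctr [0.4405 0.0375] mean [0.4405 0.0375] size [0.     0.0126] longyaw 168.2 depth z 0.004
top rim 382 px [411.3 244. ] ctr [ 0.5201 -0.3239] mean [ 0.5199 -0.3239] size [0.0663 0.0925] longyaw 4.2 depth z 0.064
side rim 110 px [309.6 136.1] ctr [ 0.5218 -0.3246] mean [ 0.5218 -0.3235] size [0.0717 0.091 ] longyaw 3.5 depth z 0.065
top key 12 px [162.2 184.3] ctr [0.5484 0.247 ] mean [0.551  0.2454] size [0.0071 0.0302] longyaw 156.4 depth z 0.087
side key 308 px [227.3 255.4] ctr [0.5573 0.2694] mean [0.5565 0.2692] size [0.0423 0.0513] longyaw 110.9 depth z 0.095
```

```bash
cat >> h.py <<'E'
def go(xyz,yawdeg=None):
    s=get_state(); p=np.array(s["eef_pos"]); y=s["ee_rot"][2]; dx=np.array(xyz)-p
    ex=np.array([np.cos(y),np.sin(y),0]); ey=np.array([np.sin(y),-np.cos(y),0])
    t=0 if yawdeg is None else -((yawdeg-np.degrees(y)+180)%360-180)
    print("t",round(s["t"],2),"pos",p.round(4),"rot",np.degrees(s["ee_rot"]).round(2),"F",np.round(s["force"],1),"w",round(s["width"],4),"q6",round(s["q"][5],2))
    print("offset cm",np.round([dx@ex*100,dx@ey*100,-dx[2]*100],2),"turn",round(t,2))
E
python3 - <<'E'
from h import *
go([.564,.053,.33],-177.5)
E
```

```text
t 0.1 pos [ 0.2713 -0.6179  0.4038] rot [ 1.7991e+02 -1.0000e-02 -1.5630e+02] F [0.7 0.7 0.3] w 0.0875 q6 -0.29
offset cm [-53.77  49.66   7.38] turn 21.2
```

Call:
send_rows([
  {"offset": [-3.6,3.3,0.5],"turn": 1.5},
  {"offset": [-7.2,6.6,1],"turn": 3},
  {"offset": [-10.8,9.9,1.5],"turn": 4.5},
  {"offset": [-14.4,13.2,2],"turn": 6},
  {"offset": [-18,16.6,2.5],"turn": 7.5},
  {"offset": [-21.6,19.9,3],"turn": 9},
  {"offset": [-25.2,23.2,3.5],"turn": 10.5},
  {"offset": [-28.8,26.5,4],"turn": 12},
], hand=1)

```text
t: 0.9
eef_pos: [0.4287, -0.2577, 0.3644]
ee_rot: [3.142, 0.0, -2.938]
force: [0.6, -0.8, -0.1]
width: 0.0877
```

```bash
python3 - <<'E'
from h import *
go([.564,.053,.33],-177.5)
E
```

```text
t 0.9 pos [ 0.4287 -0.2577  0.3644] rot [ 180.      0.   -168.36] F [ 0.6 -0.8 -0.1] w 0.0877 q6 -1.22
offset cm [-19.52  27.7    3.44] turn 9.14
```

Call:
send_rows([
  {"offset": [-2.8,4.0,0.5],"turn": 1.3},
  {"offset": [-5.6,8.0,1],"turn": 2.6},
  {"offset": [-8.4,12,1.5],"turn": 3.9},
  {"offset": [-11.2,16,2],"turn": 5.2},
  {"offset": [-14,20,2.5],"turn": 6.5},
  {"offset": [-16.8,24,3],"turn": 7.8},
  {"offset": [-19.5,27.7,3.4],"turn": 9.1},
  {"offset": [-19.5,27.7,3.4],"turn": 9.1},
])

```text
t: 1.7
eef_pos: [0.565, 0.0555, 0.3295]
ee_rot: [-3.141, -0.0, -3.093]
force: [-0.3, -0.7, 0.0]
width: 0.0875
```

```bash
python3 - <<'E'
from h import *
d=grab("wrist"); np.save("w1.npy",d,allow_pickle=True); cv2.imwrite("pics/w1.png",d["frame"])
go([.564,.053,.22],-177.5); print(proj(d,[.564,.053,.008]))
E
```

```text
t 1.75 pos [0.5639 0.0536 0.3296] rot [-1.7997e+02 -9.0000e-02 -1.7721e+02] F [ 0.3 -0.8  0.3] w 0.0877 q6 -1.96
offset cm [-1.000e-02 -6.000e-02  1.096e+01] turn 0.29
(np.float64(251.17781324603516), np.float64(181.77440478657337))
```

View pics/w1.png

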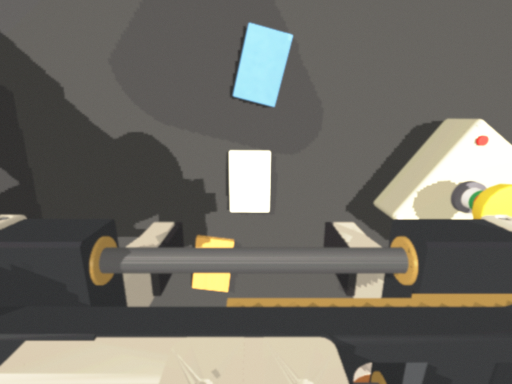

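The wrist view shows the white tile whole at (250,181), blue at (263,65), brass at (213,263) and the station at the right. I'll take a closer measurement from this frame.

```bash
python3 - <<'E'
from h import *
d=np.load("w1.npy",allow_pickle=True).item(); f=d["frame"].astype(int)
m=np.zeros(f.shape[:2],bool); m[140:218,215:285]=(f.min(2)>110)[140:218,215:285]
ys,xs=np.nonzero(m); P=np.array([onplane(d,x,y,.008)[:2] for x,y in zip(xs,ys)],np.float32)
print(len(xs),cv2.minAreaRect(P),P.mean(0))
go([.564,.053,.181],-177.5)
E
```

```text
2726 ((0.5637680292129517, 0.05094115436077118), (0.07280951738357544, 0.04824905842542648), 2.819744825363159) [0.5627505  0.05085642]
t 1.75 pos [0.5639 0.0536 0.3296] rot [-1.7997e+02 -9.0000e-02 -1.7721e+02] F [ 0.3 -0.8  0.3] w 0.0877 q6 -1.96
offset cm [-1.000e-02 -6.000e-02  1.486e+01] turn 0.29
```

Call:
send_rows([
  {"offset": [0,-0.1,4],"turn": 0},
  {"offset": [0,-0.1,8],"turn": 0},
  {"offset": [0,-0.1,11],"turn": 0},
  {"offset": [0,-0.1,13],"turn": 0},
  {"offset": [0,-0.1,14.2],"turn": 0},
  {"offset": [0,-0.1,14.7],"turn": 0},
  {"offset": [0,-0.1,14.7],"turn": 0},
])

```text
t: 2.45
eef_pos: [0.5633, 0.0499, 0.1837]
ee_rot: [-3.141, -0.0, -3.096]
force: [-0.2, 0.2, -0.0]
width: 0.0874
```

Call:
send_rows([
  {"offset": [0,0,0],"turn": 0},
  {"offset": [0,0,0],"turn": 0},
  {"offset": [0,0,0],"turn": 0},
  {"offset": [0,0,0],"turn": 0},
  {"offset": [0,0,0],"turn": 0},
  {"offset": [0,0,0],"turn": 0},
  {"offset": [0,0,0],"turn": 0},
  {"offset": [0,0,0],"turn": 0},
], hand=-1, squeeze=20)

```text
t: 3.25
eef_pos: [0.5633, 0.0503, 0.1837]
ee_rot: [-3.142, 0.0, -3.096]
force: [0.2, -0.4, 1.9]
width: 0.0443
```

The tips are at about 5.7 mm, which grips only the top 2 mm of the tile. I'll open, go lower and re-grip.

Call:
send_rows([
  {"offset": [0,0,0],"turn": 0},
  {"offset": [0,0,0],"turn": 0},
  {"offset": [0,0.05,0.2],"turn": 0},
  {"offset": [0,0.05,0.35],"turn": 0},
  {"offset": [0,0.05,0.35],"turn": 0},
], hand=0)

```text
t: 3.75
eef_pos: [0.5636, 0.0505, 0.1823]
ee_rot: [-3.141, 0.001, -3.095]
force: [-6.2, -2.3, 22.7]
width: 0.0442
```

Call:
send_rows([
  {"offset": [0,0,0],"turn": 0},
  {"offset": [0,0,0],"turn": 0},
  {"offset": [0,0,0],"turn": 0},
  {"offset": [0,0,0],"turn": 0},
  {"offset": [0,0,0],"turn": 0},
], hand=-1, squeeze=25)

```text
t: 4.25
eef_pos: [0.5636, 0.0505, 0.1823]
ee_rot: [-3.141, 0.001, -3.095]
force: [-6.7, -1.9, 22.1]
width: 0.0444
```

Call:
send_rows([
  {"offset": [0,0,-0.2],"turn": 0},
  {"offset": [0,0,-0.2],"turn": 0},
  {"offset": [0,0,0],"turn": 0},
  {"offset": [0,0,0],"turn": 0},
], hand=0.4)

```text
t: 4.65
eef_pos: [0.563, 0.0507, 0.1794]
ee_rot: [-3.141, -0.001, -3.096]
force: [0.2, -0.3, -0.5]
width: 0.0605
```

Free now, with the tips at 1.4 mm and no force. I'll close, then lift.

Call:
send_rows([
  {"offset": [0,0,0],"turn": 0},
  {"offset": [0,0,0],"turn": 0},
  {"offset": [0,0,0],"turn": 0},
  {"offset": [0,0,0],"turn": 0},
  {"offset": [0,0,0],"turn": 0},
], hand=-1, squeeze=25)

```text
t: 5.15
eef_pos: [0.5632, 0.0507, 0.1801]
ee_rot: [-3.142, -0.0, -3.096]
force: [0.1, -1.3, -1.4]
width: 0.0444
```

Call:
send_rows([
  {"offset": [0,0,-1],"turn": 0},
  {"offset": [0,0,-3],"turn": 0},
  {"offset": [0,0,-6],"turn": 0},
  {"offset": [0,0,-9],"turn": 0},
  {"offset": [0,0,-12],"turn": 0},
  {"offset": [0,0,-14],"turn": 0},
  {"offset": [0,0,-15],"turn": 0},
  {"offset": [0,0,-15],"turn": 0},
])

```text
t: 5.95
eef_pos: [0.5634, 0.0508, 0.3319]
ee_rot: [3.141, 0.003, -3.096]
force: [-0.5, 0.2, -1.8]
width: 0.0447
```

```bash
python3 - <<'E'
from h import *
go([.521,-.324,.33],-176.1)
E
```

```text
t 5.95 pos [0.5634 0.0508 0.3319] rot [ 1.7994e+02  1.6000e-01 -1.7739e+02] F [-0.5  0.2 -1.8] w 0.0447 q6 -1.96
offset cm [  5.95 -37.25   0.19] turn -1.29
```

Call:
send_rows([
  {"offset": [-0.5,-4.5,0],"turn": -0.2},
  {"offset": [-1,-9,0],"turn": -0.4},
  {"offset": [-1.5,-13.5,0],"turn": -0.6},
  {"offset": [-2,-18,0],"turn": -0.8},
  {"offset": [-2.5,-22.5,0],"turn": -1.0},
  {"offset": [-3,-27,0],"turn": -1.2},
  {"offset": [-3.3,-31.5,0],"turn": -1.3},
  {"offset": [-3.5,-36,0],"turn": -1.3},
])

```text
t: 6.75
eef_pos: [0.6144, -0.309, 0.328]
ee_rot: [3.141, -0.003, -3.073]
force: [1.2, 0.7, -0.4]
width: 0.0444
```

Call:
send_rows([
  {"offset": [0,-1,0],"turn": 0},
  {"offset": [0,-1,0],"turn": 0},
  {"offset": [0,-1,0],"turn": 0},
])

```text
t: 7.05
eef_pos: [0.6149, -0.317, 0.3286]
ee_rot: [3.141, -0.002, -3.074]
force: [0.4, -0.2, -1.0]
width: 0.0445
```

```bash
python3 - <<'E'
from h import *
d=grab("wrist"); np.save("w2.npy",d,allow_pickle=True); cv2.imwrite("pics/w2.png",d["frame"])
go([.521,-.324,.33],-176.1); print(proj(d,[.521,-.324,.064]))
E
```

```text
t 7.1 pos [ 0.6151 -0.3165  0.3291] rot [ 1.7996e+02 -9.0000e-02 -1.7607e+02] F [-0.5  0.4 -0.3] w 0.0447 q6 -1.31
offset cm [ 9.44 -0.11 -0.09] turn 0.03
(np.float64(252.20361423491178), np.float64(89.75122630289975))
```

View pics/w2.png

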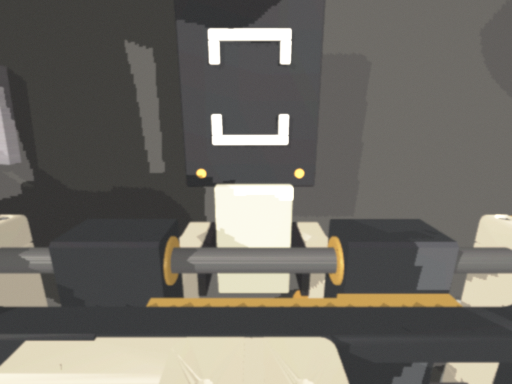

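The wrist view shows the nest rim centred at about (250,88). The held tile's front edge is at about row 185, columns 216–293, straight in the jaws. I'll measure both in this one frame.

```bash
python3 - <<'E'
from h import *
d=np.load("w2.npy",allow_pickle=True).item(); f=d["frame"].astype(int); rz=d["range_z"]
m=np.zeros(f.shape[:2],bool); m[20:150,195:305]=(f.min(2)>120)[20:150,195:305]
def rect(m,z):
    ys,xs=np.nonzero(m); P=np.array([onplane(d,x,y,z)[:2] for x,y in zip(xs,ys)],np.float32)
    print(len(xs),cv2.minAreaRect(P))
    o,r=ray(d,xs.mean(),ys.mean()); zz=[(lambda q:q[0]+q[1]*rz[y,x])(ray(d,x,y))[2] for x,y in zip(xs,ys)]; print("z med",np.median(zz))
rect(m,.064)
# tile: rows 176..240
for v in (188,195,205,215,225,235,243,280):
    w=np.nonzero((f[v].min(1)>100))[0]; w=w[(w>205)&(w<305)]; 
    if len(w): 
        z=np.median([(lambda q:q[0]+q[1]*rz[v,u])(ray(d,u,v))[2] for u in range(235,275)])
        print(v,w.min(),w.max(),"z",round(z,4),onplane(d,w.min(),v,.157)[:2].round(4),onplane(d,w.max(),v,.157)[:2].round(4))
for u in (225,235,245,255,265,275,285):
    c=f[165:215,u].min(1); print(u,[int(x) for x in c[10:34:2]])
for v in (180,183,184,185,186,188): print(v,onplane(d,254,v,.157)[:2].round(4))
E
```

```text
3097 ((0.5210306644439697, -0.32626935839653015), (0.0920553207397461, 0.068185955286026), 3.907151699066162)
z med 0.06435643645205769
188 207 294 z 0.1571 [ 0.5838 -0.3454] [ 0.5804 -0.2958]
195 206 294 z 0.1575 [ 0.588  -0.3459] [ 0.5845 -0.2953]
205 206 293 z 0.1572 [ 0.594  -0.3458] [ 0.5906 -0.2953]
215 207 292 z 0.1572 [ 0.6001 -0.345 ] [ 0.5968 -0.2952]
225 206 304 z 0.1571 [ 0.6065 -0.3455] [ 0.6026 -0.2874]
235 216 304 z 0.1571 [ 0.6125 -0.3394] [ 0.6089 -0.2867]
243 216 304 z 0.1571 [ 0.6178 -0.3392] [ 0.6142 -0.2861]
280 212 295 z 0.1572 [ 0.6434 -0.3409] [ 0.6398 -0.2888]
225 [76, 75, 76, 55, 94, 209, 236, 238, 237, 237, 236, 236]
235 [76, 77, 73, 69, 112, 234, 255, 255, 255, 255, 252, 237]
245 [79, 76, 78, 78, 114, 235, 255, 255, 255, 255, 250, 236]
255 [77, 77, 78, 77, 117, 235, 255, 255, 255, 255, 238, 236]
265 [77, 76, 77, 76, 114, 235, 255, 255, 255, 255, 238, 237]
275 [80, 78, 78, 79, 116, 234, 255, 255, 255, 255, 255, 246]
285 [77, 79, 80, 77, 118, 233, 255, 255, 255, 255, 255, 255]
180 [ 0.5773 -0.3189]
183 [ 0.579  -0.3188]
184 [ 0.5796 -0.3188]
185 [ 0.5802 -0.3187]
186 [ 0.5808 -0.3187]
188 [ 0.5819 -0.3186]
```

Call:
send_rows([
  {"offset": [3,-0.1,0],"turn": 0},
  {"offset": [6.5,-0.25,0],"turn": 0},
  {"offset": [9.0,-0.35,0],"turn": 0},
  {"offset": [9.4,-0.35,2],"turn": 0},
  {"offset": [9.4,-0.35,5],"turn": 0},
  {"offset": [9.4,-0.35,6.8],"turn": 0},
  {"offset": [9.4,-0.35,7.3],"turn": 0},
  {"offset": [9.4,-0.35,7.3],"turn": 0},
])

```text
t: 7.9
eef_pos: [0.5219, -0.3262, 0.2569]
ee_rot: [3.141, -0.001, -3.072]
force: [0.4, 0.1, -0.9]
width: 0.0444
```

Call:
send_rows([
  {"offset": [0,0,0],"turn": 0},
  {"offset": [0,0,0],"turn": 0},
  {"offset": [0,0,0],"turn": 0},
])

```text
t: 8.2
eef_pos: [0.5221, -0.3272, 0.2582]
ee_rot: [-3.141, 0.002, -3.073]
force: [0.0, 0.1, -0.5]
width: 0.0446
```

```bash
python3 - <<'E'
from h import *
c=[]
for n in("wrist","top","side"):
    d=grab(n); np.save(n+"3.npy",d,allow_pickle=True); print(n,"cam",np.array(d["cam_to_world"])[:3,3].round(3))
    u,v=map(int,proj(d,[.521,-.325,.07])); f=d["frame"]; k=110 if n=="wrist" else 45
    c.append(cv2.resize(f[max(v-k,0):v+k,max(u-k,0):u+k],(390,390) if n=="wrist" else (200,200),interpolation=cv2.INTER_CUBIC)); print(u,v)
cv2.imwrite("pics/c3.png",np.hstack([c[0],cv2.resize(np.vstack(c[1:]),(200,390))]))
go([.5215,-.3264,.24],-176.1)
E
```

```text
wrist cam [ 0.45  -0.332  0.239]
256 227
top cam [0.379 0.011 0.988]
412 243
side cam [0.259 0.892 0.77 ]
309 134
t 8.35 pos [ 0.5218 -0.3273  0.2576] rot [-1.7999e+02  4.0000e-02 -1.7610e+02] F [-0.2  0.5 -1.2] w 0.0442 q6 -1.26
offset cm [0.02 0.09 1.76] turn 0.0
```

View pics/c3.png

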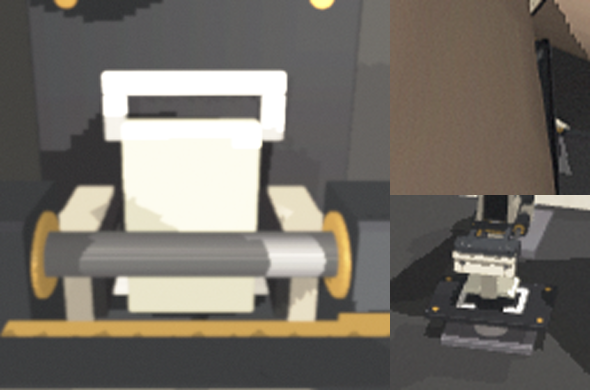

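The close wrist view shows the tile over the nest: rim front bar above it, tile sides between the rim's arms. The tile's front face is visible to the camera, so I'll measure clearances against the rim.

```bash
python3 - <<'E'
from h import *
d=np.load("wrist3.npy",allow_pickle=True).item(); f=d["frame"].astype(int); rz=d["range_z"]
def Z(u,v): o,r=ray(d,u,v); return (o+r*rz[v,u])
# crop 220px->390 ; origin (146,117)
for u in (230,255,280):
    print("col",u); print([(v,int(f[v,u].min()),[round(float(t),4) for t in Z(u,v)[[0,2]]]) for v in range(153,206,2)])
for v in (176,182,190,205,215,225):
    g=f[v].min(1); print("row",v,[(u,int(g[u]),[round(float(t),4) for t in Z(u,v)[[1,2]]]) for u in list(range(200,224,2))+list(range(286,310,2))])
E
```

```text
col 230
[(153, 88, [0.4742, 0.0607]), (155, 92, [0.4755, 0.0605]), (157, 240, [0.4767, 0.0612]), (159, 255, [0.4774, 0.0652]), (161, 255, [0.4788, 0.0646]), (163, 255, [0.4802, 0.0636]), (165, 255, [0.4812, 0.0656]), (167, 255, [0.4827, 0.0644]), (169, 255, [0.4838, 0.0651]), (171, 107, [0.486, 0.0608]), (173, 80, [0.4874, 0.0606]), (175, 86, [0.4886, 0.0612]), (177, 87, [0.4898, 0.0618]), (179, 86, [0.4913, 0.0611]), (181, 58, [0.493, 0.0596]), (183, 97, [0.4943, 0.06]), (185, 235, [0.49, 0.0823]), (187, 255, [0.4899, 0.0874]), (189, 255, [0.4912, 0.0867]), (191, 255, [0.4926, 0.0861]), (193, 255, [0.4936, 0.0867]), (195, 253, [0.4946, 0.0872]), (197, 239, [0.4958, 0.0871]), (199, 240, [0.4972, 0.0868]), (201, 240, [0.4983, 0.087]), (203, 239, [0.4995, 0.087]), (205, 239, [0.5009, 0.0864])]
col 255
[(153, 91, [0.4732, 0.0597]), (155, 95, [0.4744, 0.0609]), (157, 242, [0.4757, 0.0605]), (159, 255, [0.4763, 0.0655]), (161, 255, [0.4778, 0.064]), (163, 255, [0.4793, 0.0626]), (165, 255, [0.4802, 0.0648]), (167, 255, [0.4817, 0.0639]), (169, 255, [0.4828, 0.0649]), (171, 98, [0.4849, 0.
[... 5043 characters left out ...]
(202, 195, [-0.3576, 0.0906]), (204, 197, [-0.3567, 0.089]), (206, 197, [-0.3554, 0.0899]), (208, 179, [-0.3543, 0.0894]), (210, 91, [-0.3536, 0.0862]), (212, 52, [-0.3524, 0.0864]), (214, 62, [-0.3512, 0.086]), (216, 183, [-0.3501, 0.0859]), (218, 239, [-0.3487, 0.0869]), (220, 240, [-0.3476, 0.0869]), (222, 239, [-0.3464, 0.0871]), (286, 239, [-0.3086, 0.087]), (288, 239, [-0.3072, 0.0859]), (290, 219, [-0.3061, 0.0863]), (292, 82, [-0.305, 0.0868]), (294, 54, [-0.3038, 0.0864]), (296, 85, [-0.3025, 0.0863]), (298, 184, [-0.3019, 0.0888]), (300, 196, [-0.3009, 0.0899]), (302, 195, [-0.2997, 0.0896]), (304, 196, [-0.2986, 0.09]), (306, 196, [-0.2974, 0.0898]), (308, 197, [-0.2965, 0.0906])]
```

Call:
send_rows([
  {"offset": [0.25,0.08,0],"turn": 0},
  {"offset": [0.25,0.08,0],"turn": 0},
  {"offset": [0.25,0.08,0.4],"turn": 0},
  {"offset": [0.25,0.08,0.8],"turn": 0},
  {"offset": [0.25,0.08,1.2],"turn": 0},
  {"offset": [0.25,0.08,1.5],"turn": 0},
  {"offset": [0.25,0.08,1.5],"turn": 0},
  {"offset": [0.25,0.08,1.5],"turn": 0},
])

```text
t: 9.15
eef_pos: [0.5193, -0.3266, 0.242]
ee_rot: [3.142, -0.0, -3.073]
force: [0.3, -1.1, -1.1]
width: 0.0449
```

```bash
python3 - <<'E'
from h import *
go([.5193,-.3264,.24],-176.1)
E
```

```text
t 9.15 pos [ 0.5193 -0.3266  0.242 ] rot [ 1.8000e+02 -2.0000e-02 -1.7609e+02] F [ 0.3 -1.1 -1.1] w 0.0449 q6 -1.26
offset cm [-0.01  0.02  0.2 ] turn 0.01
```

Call:
send_rows([
  {"offset": [0,0,0.1],"turn": 0},
  {"offset": [0,0,0.2],"turn": 0},
  {"offset": [0,0,0.2],"turn": 0},
  {"offset": [0,0,0.2],"turn": 0},
])

```text
t: 9.55
eef_pos: [0.5192, -0.3266, 0.2402]
ee_rot: [-3.142, 0.0, -3.073]
force: [-0.5, 0.7, -0.4]
width: 0.0447
```

Call:
send_rows([
  {"offset": [0,0,0.1],"turn": 0},
  {"offset": [0,0,0.1],"turn": 0},
  {"offset": [0,0,0.1],"turn": 0},
])

```text
t: 9.85
eef_pos: [0.5192, -0.3266, 0.24]
ee_rot: [-3.141, 0.0, -3.073]
force: [-1.7, 1.6, 5.7]
width: 0.0446
```

Contact came at TCP z = 0.240, where the tile underside should meet the deck. Release and rise.

Call:
send_rows([
  {"offset": [0,0,-0.1],"turn": 0},
  {"offset": [0,0,-0.1],"turn": 0},
  {"offset": [0,0,-0.1],"turn": 0},
  {"offset": [0,0,-0.1],"turn": 0},
], hand=0.5)

```text
t: 10.25
eef_pos: [0.5192, -0.3266, 0.24]
ee_rot: [3.142, -0.0, -3.073]
force: [0.3, 0.2, -0.7]
width: 0.0648
```

Call:
send_rows([
  {"offset": [0,0,-1],"turn": 0},
  {"offset": [0,0,-3],"turn": 0},
  {"offset": [-1,0,-6],"turn": 0},
  {"offset": [-4,0,-8],"turn": 0},
  {"offset": [-8,0,-8],"turn": 0},
  {"offset": [-9,0,-8],"turn": 0},
  {"offset": [-9,0,-8],"turn": 0},
  {"offset": [-9,0,-8],"turn": 0},
])

```text
t: 11.05
eef_pos: [0.6084, -0.3203, 0.3198]
ee_rot: [3.141, -0.001, -3.073]
force: [-0.1, 0.4, 0.3]
width: 0.0658
```

```bash
cat > lev.py <<'E'
from h import *
import sys
d=grab("wrist"); f=d["frame"].astype(int); rz=d["range_z"]; C=[.521,-.327,.068]
u,v=map(int,proj(d,C)); print("ctr px",u,v)
cv2.imwrite(sys.argv[1],cv2.resize(d["frame"][max(v-90,0):v+90,max(u-110,0):u+110],(660,540)))
V,U=np.mgrid[0:384,0:512]; T=np.array(d["cam_to_world"])
c=np.stack([(U-d["cx"])/d["f"],-(V-d["cy"])/d["f"],-np.ones(U.shape)],-1)*rz[...,None]
P=c@T[:3,:3].T+T[:3,3]
a=np.radians(3.9); q=P[...,:2]-np.array(C[:2]); X=q[...,0]*np.cos(a)+q[...,1]*np.sin(a); Y=-q[...,0]*np.sin(a)+q[...,1]*np.cos(a)
def fit(m,n):
    A=np.c_[X[m],Y[m],np.ones(m.sum())]; s=np.linalg.lstsq(A,P[...,2][m],rcond=None)[0]
    print(n,m.sum(),"tilt deg x,y",np.degrees(s[:2]).round(2),"z",s[2].round(4))
fit((abs(X)<.03)&(abs(Y)<.018)&(P[...,2]>.055)&(P[...,2]<.085),"tile")
fit((abs(X)<.07)&(abs(Y)<.055)&((abs(X)>.05)|(abs(Y)>.038))&(abs(P[...,2]-.06)<.004),"deck")
m=(abs(X)<.05)&(abs(Y)<.034)&(P[...,2]>.0663)&(P[...,2]<.085); print("tile extents",np.percentile(X[m],[.5,99.5]).round(4),np.percentile(Y[m],[.5,99.5]).round(4))
go([.5213,-.326,.30],-176.1)
E
python3 lev.py pics/n4.png
```

```text
ctr px 252 96
tile 3563 tilt deg x,y [-0.04 -0.05] z 0.0687
deck 12304 tilt deg x,y [-0.05 -0.02] z 0.0607
tile extents [-0.0345  0.0342] [-0.0215  0.023 ]
t 11.1 pos [ 0.6081 -0.3204  0.3199] rot [ 1.7997e+02 -7.0000e-02 -1.7610e+02] F [0.3 0.4 0.1] w 0.0654 q6 -1.3
offset cm [8.7  0.03 1.99] turn -0.0
```

View pics/n4.png

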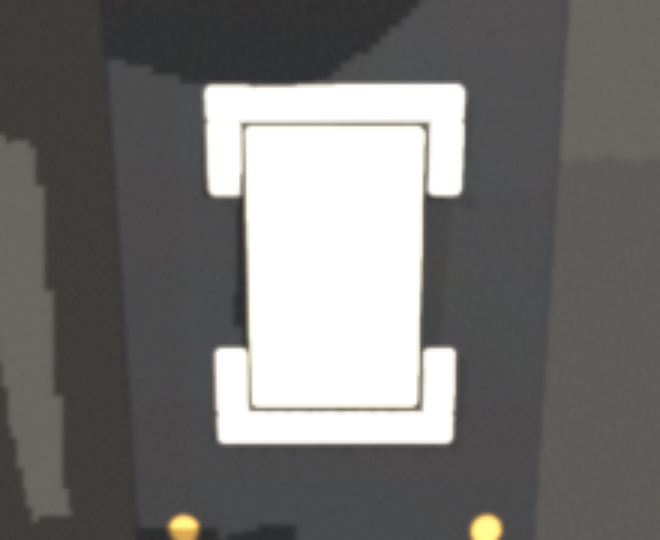

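The crop shows the tile inside the rim with a dark gap all round. Its tilt is under 0.1° and its top is 8.0 mm above the deck. Next I'll press it with closed fingertips at its centre.

Call:
send_rows([
  {"offset": [3,0,1],"turn": 0},
  {"offset": [6.5,0,3],"turn": 0},
  {"offset": [8.7,0,5],"turn": 0},
  {"offset": [8.7,0,6.3],"turn": 0},
  {"offset": [8.7,0,6.8],"turn": 0},
  {"offset": [8.7,0,7.1],"turn": 0},
  {"offset": [8.7,0,7.1],"turn": 0},
  {"offset": [8.7,0,7.1],"turn": 0},
], hand=-1, squeeze=20)

```text
t: 11.9
eef_pos: [0.5229, -0.3264, 0.2496]
ee_rot: [-3.141, 0.001, -3.073]
force: [0.0, 0.8, 0.3]
width: 0.0071
```

Call:
send_rows([
  {"offset": [0,0,0.2],"turn": 0},
  {"offset": [0,0,0.4],"turn": 0},
  {"offset": [0,0,0.5],"turn": 0},
  {"offset": [0,0,0.5],"turn": 0},
])

```text
t: 12.3
eef_pos: [0.5226, -0.3264, 0.2464]
ee_rot: [-3.14, 0.002, -3.072]
force: [-3.5, 4.1, 15.9]
width: 0.0003
```

Call:
send_rows([
  {"offset": [0,0,0.1],"turn": 0},
  {"offset": [0,0,0.12],"turn": 0},
  {"offset": [0,0,0.12],"turn": 0},
  {"offset": [0,0,0.12],"turn": 0},
  {"offset": [0,0,0.12],"turn": 0},
])

```text
t: 12.8
eef_pos: [0.5226, -0.3263, 0.2463]
ee_rot: [-3.14, 0.002, -3.072]
force: [-5.8, 6.1, 23.7]
width: 0.0006
```

Call:
send_rows([
  {"offset": [0,0,-0.5],"turn": 0},
  {"offset": [0,0,-2],"turn": 0},
  {"offset": [-2,0,-5],"turn": 0},
  {"offset": [-6,0,-7.5],"turn": 0},
  {"offset": [-8.7,0,-7.5],"turn": 0},
  {"offset": [-8.7,0,-7.5],"turn": 0},
])

```text
t: 13.4
eef_pos: [0.612, -0.32, 0.3184]
ee_rot: [-3.141, 0.002, -3.072]
force: [-0.2, 0.4, -1.5]
width: 0.0003
```

```bash
python3 lev.py pics/n5.png; python3 - <<'E'
from h import *
d=np.load("top0.npy",allow_pickle=True).item(); s=np.load("side0.npy",allow_pickle=True).item()
for n,e,roi in(("top",d,(140,165,172,197)),("side",s,(205,235,250,275))):
    hsv=cv2.cvtColor(e["frame"],cv2.COLOR_BGR2HSV); m=((hsv[...,0]>20)&(hsv[...,0]<35)&(hsv[...,1]>170)&(hsv[...,2]>120)); 
    k=np.zeros(m.shape,bool); u0,v0,u1,v1=roi; k[v0:v1,u0:u1]=m[v0:v1,u0:u1]; ys,xs=np.nonzero(k)
    P=[]
    for x,y in zip(xs,ys):
        o,r=ray(e,x,y); p=o+r*e["range_z"][y,x]; P.append(p)
    P=np.array(P); t=P[abs(P[:,2]-.096)<.006]; print(n,len(P),len(t),"z",np.median(t[:,2]),cv2.minEnclosingCircle(t[:,:2].astype(np.float32)),t.mean(0))
E
```

```text
ctr px 252 90
tile 3701 tilt deg x,y [-0.09  0.05] z 0.0687
deck 11536 tilt deg x,y [-0.03 -0.01] z 0.0607
tile extents [-0.0344  0.0346] [-0.0215  0.0231]
t 13.45 pos [ 0.6103 -0.32    0.3174] rot [ 179.99    0.   -176.04] F [-0.  -0.3  0. ] w 0.0007 q6 -1.3
offset cm [8.92 0.01 1.74] turn 0.06
top 2 1 z 0.09264818631749816 ((0.5620878338813782, 0.24460925161838531), 9.999999747378752e-05) [0.56208783 0.24460925 0.09264819]
side 301 265 z 0.09565411838231941 ((0.5592865943908691, 0.26510998606681824), 0.022691741585731506) [0.55751422 0.26716409 0.0954388 ]
```

The tile is still level and centred after the 24 N press. Now to the key.

Call:
send_rows([
  {"offset": [-0.5,4.5,-2],"turn": 0},
  {"offset": [-1,9,-3],"turn": 0},
  {"offset": [-1.5,13.5,-3],"turn": 0},
  {"offset": [-2,18,-3],"turn": 0},
  {"offset": [-2.5,22.5,-3],"turn": 0},
  {"offset": [-3,27,-3],"turn": 0},
  {"offset": [-3.5,31.5,-3],"turn": 0},
  {"offset": [-4,36,-3],"turn": 0},
])

```text
t: 14.25
eef_pos: [0.6234, 0.0427, 0.3477]
ee_rot: [-3.141, -0.001, -3.074]
force: [1.0, -0.4, -0.1]
width: 0.0006
```

Call:
send_rows([
  {"offset": [-0.3,4.5,0],"turn": 0},
  {"offset": [-0.6,9,0],"turn": 0},
  {"offset": [-1,13.5,0],"turn": 0},
  {"offset": [-1.5,18,0],"turn": 0},
  {"offset": [-2,22.2,0],"turn": 0},
  {"offset": [-2,22.2,0],"turn": 0},
  {"offset": [-2,22.2,0],"turn": 0},
])

```text
t: 14.95
eef_pos: [0.6285, 0.2648, 0.347]
ee_rot: [-3.141, -0.002, -3.072]
force: [0.3, -0.1, -0.3]
width: 0.0005
```

```bash
python3 - <<'E'
from h import *
d=grab("wrist"); cv2.imwrite("pics/w6.png",d["frame"]); rz=d["range_z"]
hsv=cv2.cvtColor(d["frame"],cv2.COLOR_BGR2HSV); m=((hsv[...,0]>20)&(hsv[...,0]<35)&(hsv[...,1]>150)&(hsv[...,2]>120))
P=[];px=[]
for y,x in zip(*np.nonzero(m)):
    o,r=ray(d,x,y); p=o+r*rz[y,x]
    if abs(p[2]-.096)<.005 and abs(p[0]-.559)<.05 and abs(p[1]-.265)<.05: P.append(p);px.append((x,y))
P=np.array(P,np.float32); print(len(P),np.median(P[:,2]),cv2.minEnclosingCircle(P[:,:2]),P.mean(0),np.mean(px,0))
c,_=cv2.minEnclosingCircle(P[:,:2])
go([c[0],c[1],.284])
E
```

```text
Traceback (most recent call last):
cv2.error: OpenCV(4.12.0) /io/opencv/modules/imgproc/src/shapedescr.cpp:201: error: (-215:Assertion failed) count >= 0 && (depth == CV_32F || depth == CV_32S) in function 'minEnclosingCircle'
```

View pics/w6.png

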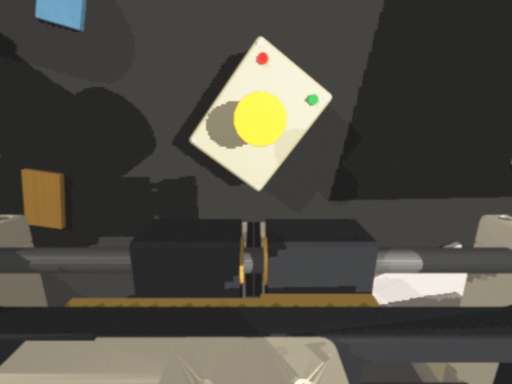

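The yellow cap is in full view, centred at about (260,119), about 26 px in radius. My mask was empty, so I'll find it by colour and cast rays onto z = 0.096.

```bash
python3 - <<'E'
from h import *
d=grab("wrist"); f=d["frame"].astype(int); print(f[119,260],d["range_z"][119,260])
m=np.zeros(f.shape[:2],np.uint8); m[85:155,225:295]=((f[...,2]>130)&(f[...,0]<f[...,2]*.6))[85:155,225:295]
n,l,st,c=cv2.connectedComponentsWithStats(m); i=1+np.argmax(st[1:,4]); ys,xs=np.nonzero(l==i)
P=np.array([onplane(d,x,y,.096)[:2] for x,y in zip(xs,ys)],np.float32)
o,r=ray(d,260,119); print("depth z",(o+r*d["range_z"][119,260]))
c,R=cv2.minEnclosingCircle(P); print(st[i],c,R,P.mean(0)); go([c[0],c[1],.284])
E
```

```text
[ 87 252 255] 0.22368369
depth z [0.55806388 0.26430825 0.09655896]
[ 234   91   54   55 2310] (0.558081865310669, 0.26481544971466064) 0.021977903321385384 [0.5577255 0.2647527]
t 15.05 pos [0.6288 0.2633 0.3476] rot [-1.7997e+02 -6.0000e-02 -1.7612e+02] F [-0.5 -0.4  1.1] w 0.0008 q6 -2.18
offset cm [7.05 0.63 6.36] turn 0
```

Call:
send_rows([
  {"offset": [3,0.3,1],"turn": 0},
  {"offset": [6,0.5,3],"turn": 0},
  {"offset": [7.0,0.6,5],"turn": 0},
  {"offset": [7.0,0.6,6.3],"turn": 0},
  {"offset": [7.0,0.6,6.8],"turn": 0},
  {"offset": [7.0,0.6,6.8],"turn": 0},
  {"offset": [7.0,0.6,6.8],"turn": 0},
])

```text
t: 15.75
eef_pos: [0.5599, 0.2653, 0.2805]
ee_rot: [3.141, 0.001, -3.074]
force: [0.0, -0.1, 0.4]
width: 0.0005
```

Call:
send_rows([
  {"offset": [0,0,0.3],"turn": 0},
  {"offset": [0,0,0.6],"turn": 0},
  {"offset": [0,0,0.9],"turn": 0},
  {"offset": [0,0,0.9],"turn": 0},
  {"offset": [0,0,0.9],"turn": 0},
])

```text
t: 16.25
eef_pos: [0.5593, 0.2657, 0.2715]
ee_rot: [3.141, 0.001, -3.073]
force: [1.5, -1.0, 4.0]
width: 0.0006
```

Call:
send_rows([
  {"offset": [0,0,0.3],"turn": 0},
  {"offset": [0,0,0.6],"turn": 0},
  {"offset": [0,0,0.8],"turn": 0},
  {"offset": [0,0,0.95],"turn": 0},
  {"offset": [0,0,0.95],"turn": 0},
  {"offset": [0,0,0.95],"turn": 0},
  {"offset": [0,0,0.95],"turn": 0},
])

```text
t: 16.95
eef_pos: [0.5593, 0.2656, 0.2625]
ee_rot: [3.141, 0.001, -3.073]
force: [-0.0, -0.5, 8.3]
width: 0.0008
```

```bash
python3 - <<'E'
from h import *
go([.558,.2647,.262])
d=grab("side"); u,v=map(int,proj(d,[.558,.265,.075])); print(u,v)
cv2.imwrite("pics/s7.png",cv2.resize(d["frame"][v-40:v+40,u-50:u+50],(750,600),interpolation=cv2.INTER_CUBIC)); go([.558,.2647,.262])
E
```

```text
t 16.95 pos [0.5593 0.2656 0.2625] rot [ 1.7998e+02  8.0000e-02 -1.7607e+02] F [-0.  -0.5  8.3] w 0.0008 q6 -2.26
offset cm [ 0.13 -0.08  0.05] turn 0
228 260
t 17.0 pos [0.5593 0.2656 0.2625] rot [ 1.7998e+02  8.0000e-02 -1.7607e+02] F [-0.1 -0.7  8.4] w 0.0003 q6 -2.26
offset cm [ 0.13 -0.08  0.05] turn 0
```

View pics/s7.png

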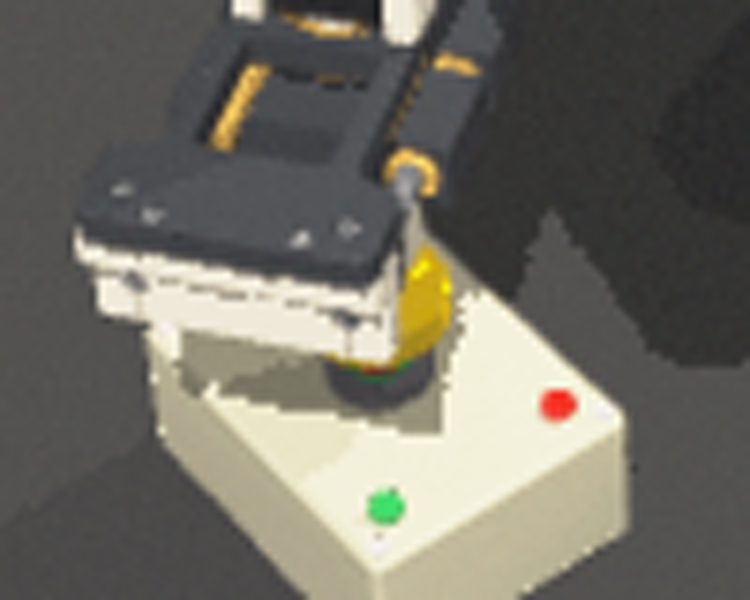

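In the side crop the green band is at the collar top, at about (375,378), with red just above it, and the cap is under the closed fingertips. That agrees with about 11.5 mm of travel and 8.4 N. One last check of the tiles, then I'll hand in.

```bash
python3 - <<'E'
from h import *
a=np.load("top0.npy",allow_pickle=True).item()["frame"].astype(int); b=grab("top")["frame"].astype(int)
for n,(u0,v0,u1,v1) in dict(brass=(255,140,292,182),blue=(220,230,258,272),stage=(392,217,434,272),cap=(318,300,352,330),driver=(120,280,200,300),weight=(368,130,390,154),jar=(286,100,318,138),bottle=(190,75,220,117)).items():
    print(n,"mean abs diff",np.abs(a-b)[v0:v1,u0:u1].mean().round(1))
go([.558,.2647,.262]); print(job_done())
E
```

```text
brass mean abs diff 32.0
blue mean abs diff 37.2
stage mean abs diff 64.6
cap mean abs diff 22.9
driver mean abs diff 4.6
weight mean abs diff 2.7
jar mean abs diff 2.8
bottle mean abs diff 9.0
t 17.05 pos [0.5593 0.2656 0.2625] rot [ 1.7997e+02  8.0000e-02 -1.7607e+02] F [ 0.2 -1.   7.8] w 0.0001 q6 -2.26
offset cm [ 0.13 -0.08  0.05] turn 0
the job is handed in; nothing more can be done
None
```

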